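# Open the bayonet cover of a leaning filter pot

## Robot

A 7-joint arm with a two-finger parallel gripper is mounted at the origin on a cart in front of the work surface, level with it; the furniture and walls round the work are solid. World frame = base frame: x ahead of the robot, y to its left, z up, the work surface at z = 0. Lengths are in m, angles in rad, forces in N, time in s.
With the tool pointing down it reaches from about 0.425 to 0.875 m from the base axis. Payload 8.4 kg.
Tool frame: the origin (TCP) lies on the centre line of the jaws, within the pads' length; the fingertips stand 11 mm ahead of it and the grasp point (between the pads) lies 8 mm behind it; z points along the fingers, x is the direction in which the jaws open and shut, and the axes are right-handed (so a half turn about z gives the same grasp; the last joint's range is limited). The gripper opens to 85 mm and grips with 20 to 120 N. Pads are 22 mm wide; open, the fingers measure 114 mm over their backs; the gripper's body (76 mm by 85 mm) begins 54 mm behind the grasp point. The pads swing forward as they close: fully open they stand 13 mm farther back than shut.
Start: joints at [1.038, 0.333, 0.04, 1.465, -0.013, 1.343, -0.059], TCP at [0.273, -0.59, 0.242] pointing down, gripper open.
Joint ranges: [-2.58, 2.58], [-0.38, 2.09], [-1.3, 1.39], [0.25, 2.4], [-1.5, 4.64], [0.08, 2.09], [-2.65, 2.65]. Speed limits (rad/s): [2.22, 2.22, 2.79, 2.79, 3.14, 3.14, 3.14].

## Interface

Orientations are given as a unit quaternion [x, y, z, w].
In Python, from rig import env gives the robot as it stands.
- The arm moves only by the tool move_arm, never from a script. Its argument "steps" is a list of rows, each a list of 5 numbers: the closure, from 0 (fully open) to 1 (shut), then the shift along the tool's x, y, z in mm, then the turn about the tool's z in rad. In form: [[hand, tx, ty, tz, roll], ...]. A call has 1 to 8 rows; each row is the pose to reach, as a shift and turn from the pose measured when the call began, along the tool's axes at that moment; what a row does not reach only later rows make up. A row lasts 1/12 s, in which the tool goes at most 41.7 mm and 7.16 degrees, less where a joint would pass 70% of its speed; a pose out of reach is approached as far as the arm can. A call with a gripper value outside its range is refused whole. The fingers move at their own pace and stop on an object; "force" is the grip in N (left out, the last holds). Time passes only in rows, so rows that repeat a pose let the fingers close. It gives the time, the measured TCP pose, the force and the opening at its end, in the units of the state.
- env.read_state(): the state, without advancing time (a new reading comes with each control period).
- env.grab_frame(name): name is "scene" or "top" or "wrist"; returns a dict with "image" (480x640x3 uint8, red, green, blue), "fx", "fy", "cx", "cy" (pixels), "D" ([k1, k2, p1, p2, k3] as OpenCV has them; the pictures are not rectified), "origin" and "rotation" of the camera in the world. Camera axes: x right, y down, z forward; pixel columns grow to the right and rows downward; lengths in m; the calibration is good to about 2 mm. A picture is of the moment at which its call begins. There is no depth.
- env.job_done(): hands the job in, once; it reports no verdict.
The state is a dict: "time_s": time; "qpos": joint angles; "dq": joint speeds; "joint_efforts": joint torques, N m; "tcp_pos": TCP position; "orientation": TCP orientation; "ft_force": force on the tool from outside, world axes, zero at the start; "ft_torque": the same for the moment, N m; "finger_gap": finger opening in m.
Only numpy, scipy, OpenCV 4.12 (cv2) and the standard library are available. Lean on these libraries where they do the work, as an engineer would, in place of code of your own. Each camera call takes 0.05 s, during which the arm holds its last target.

## Task

Open the filter pot on the bench: press its cover down, turn it about a quarter turn anticlockwise to free it from the lugs and lift it off. Lower it into the shallow wooden tray without dropping it, so that it stands flat on its hub with the grip bar up, and let go. Leave the other things on the bench where they are.

Things in the scene. Friction and masses are not known exactly. Their poses are not given: they have to be found in the camera images.
- filter_pot: Filter pot, fixed to the bench: dark steel foot plate 150 x 110 x 10 mm carrying an aluminium tube that leans 30 degrees from vertical towards the foot's own -x (roughly towards the robot). Origin: on the bench under the foot, z up. Mind the fixed bench lamp: its long head hangs over x = 0.59 to 0.69, y = -0.13 to 0.28 m, underside 0.24 m above the bench.
- filter_tube: Leaning tube of the pot: 74 mm outside, 80 long. Origin: centre of its closed lower end; +z: along the axis out of its mouth (z = 80 mm); x: direction of grip bar and ears while the cover is locked. On its 114 mm flange two opposite lugs overhang the cover's ears, up to 21 mm above the mouth, at radius 38 to 57 mm; each spans from -20 to +50 degrees about z, measured from the locked ear.
- cover_mid (a point): Loose bayonet cover, 60 mm high over all: its middle, half-way up. +z: along its axis out of the top; x: along the grip bar; y: across it. Along z from here: hub -30 to -12 mm, steel disc 72 mm across -12 to -4 mm, upright black grip bar -4 to +30 mm, 68 mm long (x), 16 mm wide (y). Locked, it lies at z = 101 to 102 mm in the tube's frame.
- cover: The same cover (0.2 kg); origin: centre of its hub's underside, 30 mm below the middle; same axes. Hub 54 mm across in a 58 mm bore; two ears, 14 mm wide, reach out to 48 mm from the axis along +x and -x. Turning anticlockwise seen from above (positive about z) frees it, clockwise is blocked. Ears clear the lugs from 65 to 140 degrees of turn, best 80 to 90; then lift 20 mm along the axis until the hub is out.
- filter_plate (a joint): Spring plate in the tube that pushes the cover up, m along the tube's z: 0 with the cover locked (ears up in the lugs' pockets), about -0.009 with the cover pressed to its hard stop, +0.004 with the cover off. The cover can be turned only while pressed 6 to 9 mm down along the tube's axis; the spring needs 6 N at first, 11 N at the end. Once under the lugs' low roofs it stays down by itself.
- tray: Shallow open wooden tray fixed on the bench, 110 x 110 mm outside, 18 mm high, walls and floor 4 mm thick. Origin: centre of its underside, z up. With the cover standing in it on its hub (the disc and ears stay just above the walls), the cover's middle is 34 mm above this origin.
- jar_mid (a point): Bystander: round white jar with black lid, 54 mm across, 50 tall. Its middle. Leave it where it is.
- clamp_mid (a point): Bystander: ring clamp, a wooden grip 118 mm long, 26 thick, lying. Its middle. Leave it where it is.
- charcoal_mid (a point): Bystander: black charcoal block 64 x 117 x 30 mm. Its middle. Leave it where it is.
- hammer_mid (a point): Bystander: small hammer lying, 196 mm long, 59 over the head, 26 high. Its middle. Leave it where it is.
- dish_mid (a point): Bystander: white ceramic dish 72 mm across, 18 high. Its middle. Leave it where it is.

How it is judged:
On the way, in this order (a step that is already met when the one before it is completed fails the run):
1. the cover is pressed down at least 4.5 mm into the pot, out of its pockets (z of cover_mid in the frame of filter_tube below 0.0965 m and angle between the x axis of cover_mid and the x axis of filter_tube, either way round below 0.35 rad), for 0.05 s.
2. the cover is turned by 52 degrees or more while still in the pot (angle between the x axis of cover_mid and the x axis of filter_tube, either way round above 0.9 rad and z of cover_mid in the frame of filter_tube between 0.085 and 0.112 m), for 0.05 s.
3. the cover, still held, is lowered to within 15 mm of the tray's floor (z of cover_mid in the frame of tray below 0.049 m and horizontal distance between cover_mid and tray below 0.035 m and contact force between the fingers and cover above 0.5 N), for 0.05 s.
At the end, for the whole second after the job is handed in: The cover stands flat in the tray on its hub, grip bar up (tilt under 0.08 rad), its middle within 35 mm of the tray's centre and 29 to 38 mm above the tray's underside, at rest and released (z of cover_mid in the frame of tray between 0.029 and 0.038 m and horizontal distance between cover_mid and tray below 0.035 m and angle between cover_mid's own z axis and vertical below 0.08 rad and linear speed of cover below 0.02 m/s); the robot touches nothing.
It fails at once if a bystander is moved by more than 30 mm (distance of any of jar_mid, clamp_mid, charcoal_mid, hammer_mid, dish_mid from where it was at the start of the episode above 0.03 m).
It also fails if it takes over 51 s, if anything falls off the work surface, if the arm or the gripper's body presses on something with over 40 N, if the wrist force passes 120 N, or if a joint passes its speed limit or range.

## Working session

There is one attempt and no reset: what is moved stays moved. The work goes in short steps, Python scripts to look and compute and a tool call to move; the robot and the scene stay as the last step left them, time stands still between calls to the robot, and variables do not carry over. Pictures are saved under pics/ and viewed, and the job is handed in when it is done.

Besides the shell and the picture viewer there is one more tool, called after "Emit:" as name(argument=value, ...), one argument or row to a line, values as JSON. move_arm: Moves the arm, as the interface text tells. Its arguments: {"type":"object","properties":{"steps":{"type":"array"},"force":{"type":"number"}},"required":["steps"]}

```bash
ls; mkdir -p pics; cat > h.py <<'E'
import numpy as np, cv2
from scipy.spatial.transform import Rotation as R
from rig import env
def grab(n,f=None):
    d=env.grab_frame(n)
    if f: cv2.imwrite('pics/'+f,cv2.cvtColor(d['image'],cv2.COLOR_RGB2BGR))
    return d
def K(d): return np.array([[d['fx'],0,d['cx']],[0,d['fy'],d['cy']],[0,0,1.]])
def ray(d,uv):
    p=cv2.undistortPoints(np.array([[uv]],float),K(d),np.array(d['D']))[0,0]
    v=np.array(d['rotation'])@np.array([p[0],p[1],1]); return np.array(d['origin']),v/np.linalg.norm(v)
def onz(d,uv,z):
    o,v=ray(d,uv); return o+v*(z-o[2])/v[2]
def tri(rays):
    A=np.zeros((3,3));b=np.zeros(3)
    for o,v in rays:
        P=np.eye(3)-np.outer(v,v);A+=P;b+=P@o
    x=np.linalg.solve(A,b); return x,[np.linalg.norm((np.eye(3)-np.outer(v,v))@(x-o)) for o,v in rays]
def proj(d,X):
    Rm=np.array(d['rotation']);p=(np.atleast_2d(X)-np.array(d['origin']))@Rm
    return cv2.projectPoints(p,np.zeros(3),np.zeros(3),K(d),np.array(d['D']))[0][:,0]
E
python3 - <<'E'
from h import *
for n in ['scene','top','wrist']:
    d=grab(n,n+'0.png'); print(n,d['fx'],d['origin'],np.round(d['rotation'],3).tolist(),d['D'])
print(env.read_state())
E
```

```text
pics
scene 501.76003185167957 [0.25876645 0.6990119  0.91005373] [-0.218, 0.912, -0.339, 0.077] [-0.12304301  0.          0.          0.          0.        ]
top 596.6100941214064 [0.40381953 0.08943426 1.46433499] [0.709, -0.703, 0.043, -0.043] [0.06175043 0.         0.         0.         0.        ]
wrist 350.7354268075063 [ 0.3502897  -0.55267997  0.37215148] [0.831, -0.531, -0.09, 0.14] [0.02145656 0.         0.         0.         0.        ]
{'time_s': 0.15, 'qpos': array([ 1.03778391,  0.33374496,  0.03987688,  1.46603553, -0.01339166,
        1.34325037, -0.05850617]), 'dq': array([ 4.85244448e-04, -1.77170759e-03,  1.97238858e-03, -1.64719206e-03,
        2.49934771e-03,  1.51365574e-03,  1.79808431e-05]), 'joint_efforts': array([ 2.32022627e-03, -6.59037423e+01,  1.36738837e+00, -4.05870652e+01,
        1.69274717e-02,  9.69298824e-03,  3.32000036e-05]), 'tcp_pos': array([ 0.2730655 , -0.58951879,  0.24164391]), 'orientation': array([ 8.42707917e-01, -5.38370712e-01, -5.15709374e-04, -2.78705458e-04]), 'ft_force': array([-0.00906857, -0.34008262,  0.10763922]), 'ft_torque': array([-0.02484683, -0.04339022, -0.01364172]), 'finger_gap': 0.08554098153821091}
```

```bash
sed -i "s/np.array(d\['rotation'\])/R.from_quat(d['rotation']).as_matrix()/" h.py; grep -n from_quat h.py
```

```text
11:    v=R.from_quat(d['rotation']).as_matrix()@np.array([p[0],p[1],1]); return np.array(d['origin']),v/np.linalg.norm(v)
20:    Rm=R.from_quat(d['rotation']).as_matrix();p=(np.atleast_2d(X)-np.array(d['origin']))@Rm
```

View pics/scene0.png

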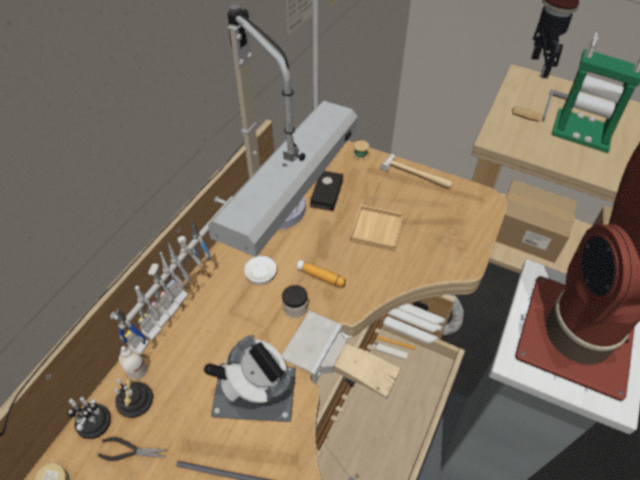

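View pics/top0.png

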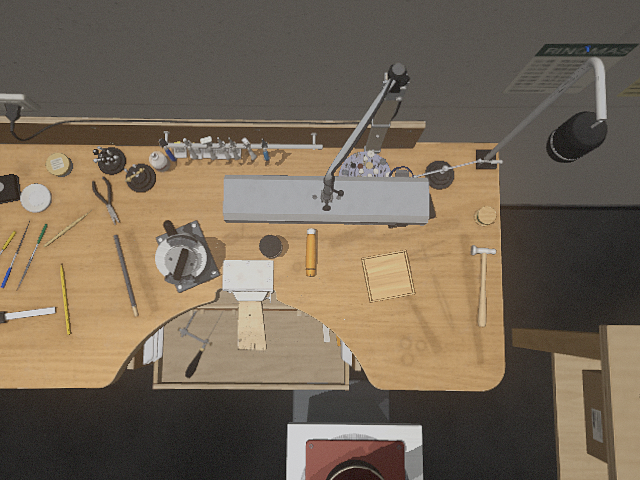

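View pics/wrist0.png

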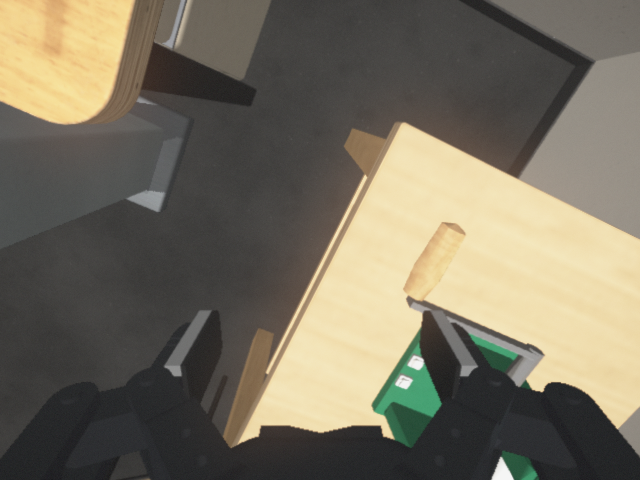

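```bash
python3 - <<'E'
import cv2
a=cv2.imread('pics/top0.png')[205:305,130:240];cv2.imwrite('pics/z1.png',cv2.resize(a,None,fx=6,fy=6,interpolation=cv2.INTER_CUBIC))
a=cv2.imread('pics/scene0.png')[320:430,195:315];cv2.imwrite('pics/z2.png',cv2.resize(a,None,fx=5,fy=5,interpolation=cv2.INTER_CUBIC))
E
```

```text
(no output)
```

View pics/z1.png

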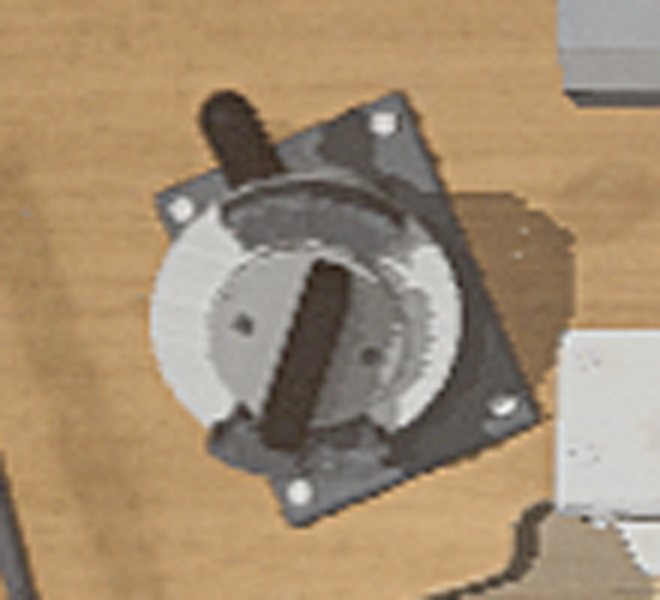

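View pics/z2.png

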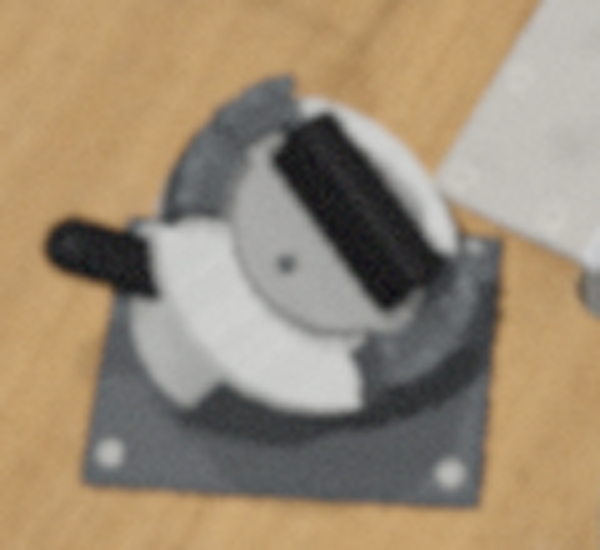

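```bash
python3 - <<'E'
from h import *
t=grab('top');s=grab('scene')
T=lambda u,v:(130+u/6-.42,205+v/6-.42); S=lambda u,v:(195+u/5-.4,320+v/5-.4)
ft=[onz(t,T(*p),.01) for p in [(400,92),(158,193),(297,525),(540,420)]]
ft=np.array(ft); print(ft.round(4),np.linalg.norm(np.diff(ft,axis=0),axis=1), ft.mean(0))
fs=np.array([onz(s,S(*p),.01) for p in [(83,487),(480,503),(500,238)]]);print(fs.round(4))
fx=(ft[0]+ft[1]-ft[2]-ft[3]);fx/=np.linalg.norm(fx);print('fx yaw',np.degrees(np.arctan2(fx[1],fx[0])))
ax=np.array([-.5*fx[0],-.5*fx[1],.866]);print('axis',ax)
# bar top corners: robot-near end etc
print('rivet',tri([ray(t,T(244,324)),ray(s,S(288,263))]))
for a,b in [((318,258),(325,115)),((350,270),(277,155)),((262,440),(445,262)),((300,453),(392,308))]:
    print(tri([ray(t,T(*a)),ray(s,S(*b))]))
tr=np.array([onz(t,p,.018) for p in [(361,259),(407,250),(415,295),(370,302)]]);print(tr.round(4),tr.mean(0),np.linalg.norm(np.diff(tr,axis=0),axis=1))
for n,p in dict(jar=(271,246),clamp=(311,253),ham=(482,287)).items(): print(n,onz(t,p,.03))
E
```

```text
[[0.6323 0.3858 0.01  ]
 [0.5897 0.4826 0.01  ]
 [0.4552 0.4213 0.01  ]
 [0.4982 0.3248 0.01  ]] [0.10571748 0.14788827 0.10560385] [0.54386579 0.40361717 0.01      ]
[[0.5877 0.4925 0.01  ]
 [0.4558 0.4299 0.01  ]
 [0.5002 0.3337 0.01  ]]
fx yaw 24.466376296649614
axis [-0.45510224 -0.20707958  0.866     ]
rivet (array([0.52801148, 0.41934223, 0.1209217 ]), [np.float64(0.001874026130674384), np.float64(0.001874026130674294)])
(array([0.54183359, 0.3817165 , 0.15466923]), [np.float64(0.006292840742908445), np.float64(0.006292840742908432)])
(array([0.55209104, 0.38306563, 0.11533143]), [np.float64(0.004915544373030002), np.float64(0.004915544373030147)])
(array([0.47913449, 0.40407603, 0.14243075]), [np.float64(0.0025737672727626786), np.float64(0.0025737672727624574)])
(array([0.48843088, 0.40559091, 0.09549276]), [np.float64(0.009696180221790937), np.float64(0.009696180221790938)])
[[ 0.5384 -0.019   0.018 ]
 [ 0.5613 -0.131   0.018 ]
 [ 0.4524 -0.149   0.018 ]
 [ 0.4346 -0.0406  0.018 ]] [ 0.49667131 -0.08489131  0.018     ] [0.11424316 0.11042502 0.10986306]
jar [0.56699711 0.19951552 0.03      ]
clamp [0.55078185 0.1026145  0.03      ]
ham [ 0.47273737 -0.30657341  0.03      ]
```

Emit:
move_arm(
  steps=[
    [0, -360, -385, -60, 0],
    [0, -360, -385, -60, 0],
    [0, -360, -385, -60, 0],
    [0, -360, -385, -60, 0],
    [0, -360, -385, -60, 0],
    [0, -360, -385, -60, 0],
    [0, -360, -385, -60, 0],
    [0, -360, -385, -60, 0],
  ],
  force=30,
)

```text
time_s: 0.92
tcp_pos: [0.3978, -0.2808, 0.2803]
orientation: [0.843, -0.538, -0.0, -0.0]
ft_force: [0.7, -0.5, 0.0]
finger_gap: 0.0853
```

```bash
cat >> h.py <<'E'
def st():
    s=env.read_state(); Rt=R.from_quat(s['orientation']).as_matrix()
    return s,np.array(s['tcp_pos']),Rt
def go(target,psi=None):
    s,p,Rt=st(); d=Rt.T@(np.array(target)-p)*1000
    cur=np.arctan2(Rt[1,0],Rt[0,0])
    print('t',round(s['time_s'],2),'tcp',p.round(4),'psi',round(np.degrees(cur),1),'tilt',round(np.degrees(np.arccos(-Rt[2,2])),2),'gap',s['finger_gap'],'F',s['ft_force'].round(1),'j7',s['qpos'][6].round(2))
    print('shift',d.round(1),'roll',None if psi is None else round(-(np.radians(psi)-cur),3))
E
python3 -c "
from h import *
go([.46,.10,.30],-20)"
```

```text
t 0.92 tcp [ 0.3978 -0.2808  0.2803] psi -65.2 tilt 0.01 gap 0.08533020151216718 F [ 0.7 -0.5  0. ] j7 -0.61
shift [-319.4 -216.5  -19.7] roll -0.788
```

Emit:
move_arm(
  steps=[
    [0, -320, -215, -20, -0.2],
    [0, -320, -215, -20, -0.3],
    [0, -320, -215, -20, -0.4],
    [0, -320, -215, -20, -0.5],
    [0, -320, -215, -20, -0.6],
    [0, -320, -215, -20, -0.7],
    [0, -320, -215, -20, -0.79],
    [0, -320, -215, -20, -0.79],
  ],
)

```text
time_s: 1.58
tcp_pos: [0.4496, 0.048, 0.2978]
orientation: [0.985, -0.17, 0.0, 0.0]
ft_force: [1.0, -0.6, -0.3]
finger_gap: 0.085
```

```bash
python3 -c "
from h import *
go([.48,.33,.28],-20)"
```

```text
t 1.58 tcp [0.4496 0.048  0.2978] psi -19.6 tilt 0.04 gap 0.08499225594809076 F [ 1.  -0.6 -0.3] j7 -0.49
shift [ -65.7 -275.9   17.8] roll 0.008
```

Emit:
move_arm(
  steps=[
    [0, -65, -275, 18, 0],
    [0, -65, -275, 18, 0],
    [0, -65, -275, 18, 0],
    [0, -65, -275, 18, 0],
    [0, -65, -275, 18, 0],
    [0, -65, -275, 18, 0],
    [0, -65, -275, 18, 0],
    [0, -65, -275, 18, 0],
  ],
)

```text
time_s: 2.25
tcp_pos: [0.478, 0.3359, 0.2786]
orientation: [0.986, -0.166, -0.001, -0.002]
ft_force: [-1.3, -0.5, -1.1]
finger_gap: 0.0856
```

```bash
python3 -c "
from h import *
go([.48,.33,.28],-20)
d=grab('wrist','w1.png');print(d['origin'])
import pickle;pickle.dump(d,open('w1.pkl','wb'))"
```

```text
t 2.25 tcp [0.478  0.3359 0.2786] psi -19.1 tilt 0.24 gap 0.08563998849231828 F [-1.3 -0.5 -1.1] j7 -1.18
shift [ 3.8  5.  -1.4] roll 0.016
[0.50630612 0.41691842 0.40947889]
```

View pics/w1.png

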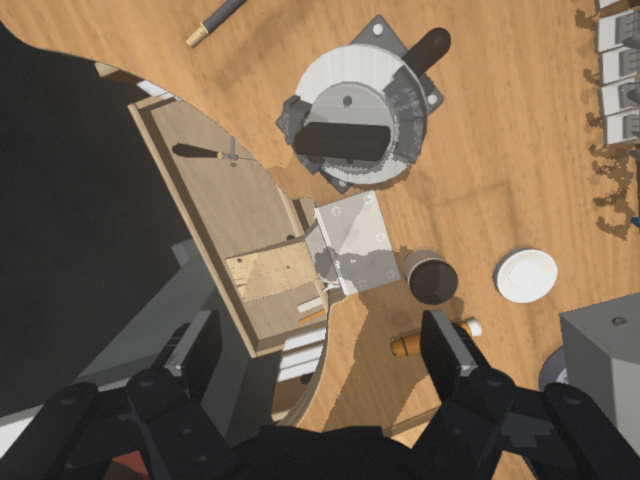

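```bash
python3 -c "
from h import *
a=cv2.imread('pics/w1.png')[10:210,260:460];cv2.imwrite('pics/w1z.png',cv2.resize(a,None,fx=3,fy=3,interpolation=cv2.INTER_CUBIC))
go([.47,.29,.26],-19)"
```

```text
t 2.3 tcp [0.4787 0.3328 0.2788] psi -19.2 tilt 0.15 gap 0.08506871988442127 F [ 0.9 -0.6  0.1] j7 -1.17
shift [ 5.9 43.3 18.7] roll -0.004
```

View pics/w1z.png

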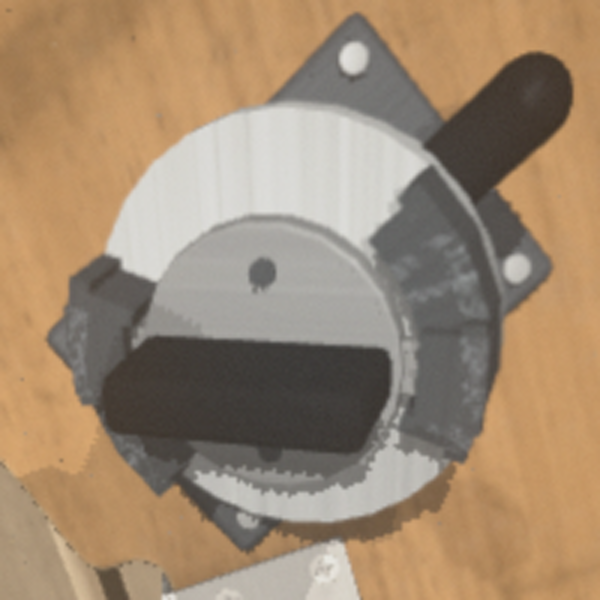

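Emit:
move_arm(
  steps=[
    [0, -40, -50, 0, 0],
    [0, -40, -50, 0, 0],
    [0, -40, -50, 0, 0],
    [0, -40, -50, 0, 0],
  ],
)

```text
time_s: 2.63
tcp_pos: [0.4565, 0.3939, 0.279]
orientation: [0.986, -0.166, -0.001, -0.001]
ft_force: [0.7, -0.8, 0.5]
finger_gap: 0.0852
```

```bash
python3 -c "
from h import *
go([.47,.29,.26],-19)
d=grab('wrist','w2.png');print(d['origin'])
import pickle;pickle.dump(d,open('w2.pkl','wb'))
a=cv2.imread('pics/w2.png')[60:310,250:500];cv2.imwrite('pics/w2z.png',cv2.resize(a,None,fx=2.4,fy=2.4,interpolation=cv2.INTER_CUBIC))"
```

```text
t 2.63 tcp [0.4565 0.3939 0.279 ] psi -19.1 tilt 0.16 gap 0.08515437944841794 F [ 0.7 -0.8  0.5] j7 -1.3
shift [46.7 93.8 18.8] roll -0.001
[0.48476351 0.47513264 0.40967768]
```

View pics/w2z.png

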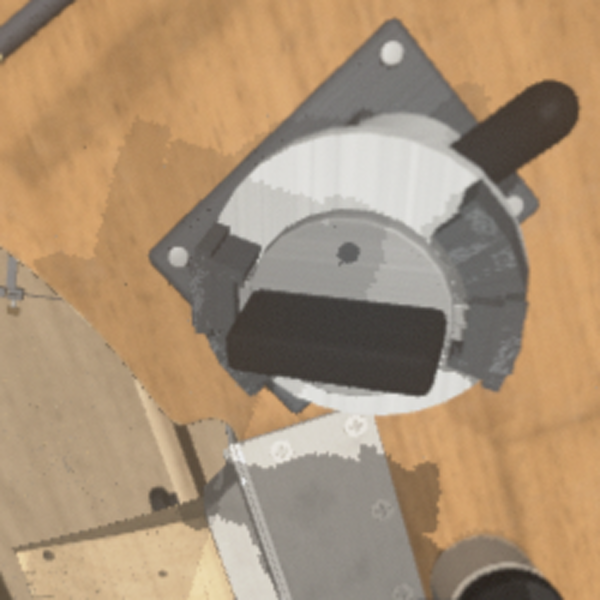

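```bash
cat > m.py <<'E'
from h import *
import pickle
a=pickle.load(open('w1.pkl','rb'));b=pickle.load(open('w2.pkl','rb'));t=grab('top')
A=lambda u,v:ray(a,(260+u/3-.33,10+v/3-.33)); B=lambda u,v:ray(b,(250+u/2.4-.29,60+v/2.4-.29))
T=lambda u,v:ray(t,(130+u/6-.42,205+v/6-.42))
def p(n,*r):
    x,e=tri(r);print(n,x.round(4),'err mm',(np.array(e)*1000).round(1));return x
p('rivet',A(262,272),B(348,252)); p('rivet3',A(262,272),B(348,252),T(244,324))
lo=p('top-low-L',A(108,430),B(230,367)); ro=p('top-low-R',A(362,452),B(433,395))
bl=p('base-L',A(155,337),B(257,291)); br=p('base-R',A(388,347),B(446,312))
print('lens',np.linalg.norm(lo-ro),np.linalg.norm(bl-br))
# foot: all four corners from wrist, z=.01
for n,r in dict(top1=A(357,12),r1=A(552,265),top2=B(393,18),l2=B(150,257),r2=B(538,207)).items():
    o,v=r;print(n,(o+v*(.01-o[2])/v[2]).round(4))
# bolts
p('boltU',A(354,58),B(391,52),T(382,122));p('boltR',A(516,268),B(515,204))
E
python3 m.py
```

```text
rivet [0.5286 0.4223 0.1259] err mm [0. 0.]
rivet3 [0.5288 0.4209 0.1152] err mm [1.6 1.5 2.2]
top-low-L [0.4796 0.3994 0.1328] err mm [0.2 0.2]
top-low-R [0.5368 0.3768 0.1575] err mm [0.4 0.4]
base-L [0.4973 0.4165 0.1082] err mm [0.4 0.4]
base-R [0.5514 0.3958 0.1389] err mm [0. 0.]
lens 0.06626947898850186 0.0655491677121351
top1 [0.5906 0.4888 0.01  ]
r1 [0.6342 0.393  0.01  ]
top2 [0.5899 0.4894 0.01  ]
l2 [0.4583 0.4288 0.01  ]
r2 [0.6335 0.3917 0.01  ]
boltU [ 0.6636  0.4889 -0.3214] err mm [38.8 12.2 27.2]
boltR [0.6224 0.3966 0.0121] err mm [0.8 0.8]
```

```bash
cat > pose.py <<'E'
import numpy as np
z=np.array([-.455,-.207,.866]);z/=np.linalg.norm(z)
x0=np.array([.866,-.32,.379]);x0-=z*(x0@z);x0/=np.linalg.norm(x0)
mid=np.array([.522,.400,.123]);tube=mid-.1015*z
E
python3 -c "
from h import *
go([.513,.396,.20],70)"
```

```text
t 2.73 tcp [0.4583 0.3918 0.2789] psi -19.3 tilt 0.09 gap 0.08555664100719851 F [-0.1 -1.  -0. ] j7 -1.3
shift [ 50.4 -22.1  78.8] roll -1.558
```

Emit:
move_arm(
  steps=[
    [0.4, 50, -22, 20, -0.2],
    [0.4, 50, -22, 40, -0.4],
    [0.4, 50, -22, 60, -0.5],
    [0.4, 50, -22, 60, -0.7],
    [0.4, 50, -22, 60, -0.8],
    [0.4, 50, -22, 60, -0.9],
    [0.4, 50, -22, 60, -1.0],
    [0.4, 50, -22, 60, -1.1],
  ],
)

```text
time_s: 3.4
tcp_pos: [0.514, 0.3938, 0.2188]
orientation: [0.945, 0.328, -0.001, 0.0]
ft_force: [-0.5, 0.2, 0.1]
finger_gap: 0.051
```

```bash
python3 -c "
from h import *
go([.513,.396,.185],70)"
```

```text
t 3.4 tcp [0.514  0.3938 0.2188] psi 38.3 tilt 0.06 gap 0.0510329055835628 F [-0.5  0.2  0.1] j7 -0.35
shift [ 0.6 -2.3 33.8] roll -0.554
```

Emit:
move_arm(
  steps=[
    [0.4, 0, -2, 20, -0.15],
    [0.4, 0, -2, 34, -0.3],
    [0.4, 0, -2, 34, -0.4],
    [0.4, 0, -2, 34, -0.5],
    [0.4, 0, -2, 34, -0.55],
    [0.4, 0, -2, 34, -0.55],
    [0.4, 0, -2, 34, -0.55],
  ],
)

```text
time_s: 3.98
tcp_pos: [0.5138, 0.3938, 0.1847]
orientation: [0.822, 0.57, -0.001, 0.0]
ft_force: [0.7, -0.1, 0.5]
finger_gap: 0.0512
```

```bash
python3 -c "
from h import *
go([.5134,.396,.1445],70)
d=grab('wrist','w3.png');grab('scene','s3.png')
from pose import *
print(proj(d,[mid+.03*z+s*.034*x0+w*(.008)*np.cross(z,x0) for s in (-1,1) for w in (-1,1)]).round(0))"
```

```text
t 3.98 tcp [0.5138 0.3938 0.1847] psi 69.5 tilt 0.09 gap 0.051201841489569154 F [ 0.7 -0.1  0.5] j7 0.13
shift [ 2.  -1.1 40.2] roll -0.008
[[301. 215.]
 [329. 214.]
 [301. 344.]
 [330. 347.]]
```

View pics/w3.png

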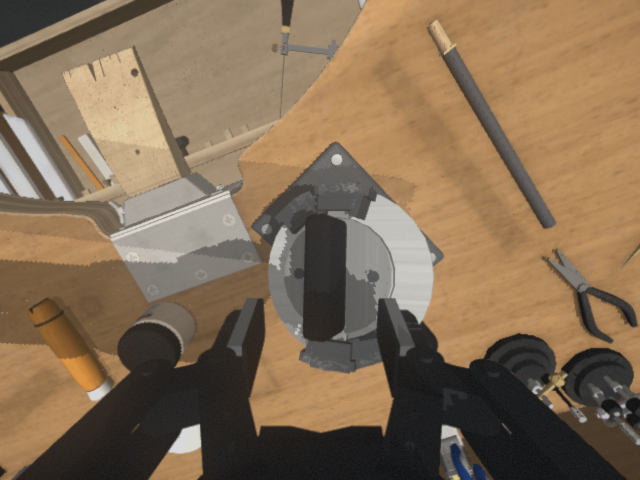

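Emit:
move_arm(
  steps=[
    [0.4, 2, 0, 20, 0],
    [0.4, 2, 0, 40, 0],
    [0.4, 2, 0, 40, 0],
    [0.55, 2, 0, 40, 0],
    [0.65, 2, 0, 40, 0],
    [0.75, 2, 0, 40, 0],
    [0.75, 2, 0, 40, 0],
    [0.75, 2, 0, 40, 0],
  ],
  force=30,
)

```text
time_s: 4.75
tcp_pos: [0.5141, 0.396, 0.1457]
orientation: [0.821, 0.57, -0.0, 0.001]
ft_force: [-2.1, -4.4, 3.1]
finger_gap: 0.0213
```

```bash
python3 -c "
from h import *
go([.5134,.396,.1445],70)
d=grab('wrist','w4.png')"
```

```text
t 4.75 tcp [0.5141 0.396  0.1457] psi 69.6 tilt 0.11 gap 0.02133572604959941 F [-2.1 -4.4  3.1] j7 0.11
shift [-0.2 -0.7  1.2] roll -0.008
```

View pics/w4.png

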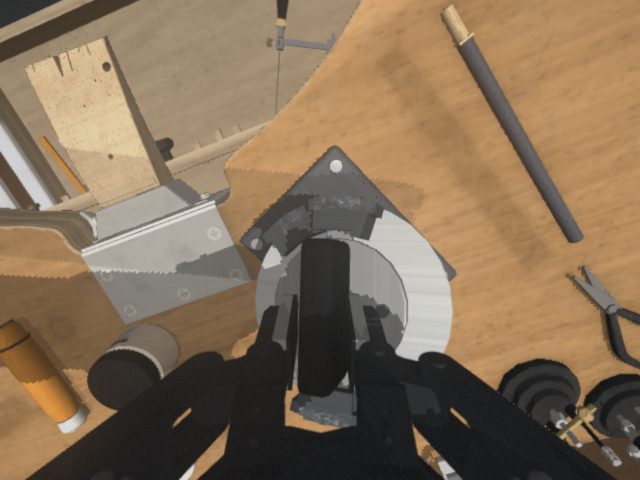

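Emit:
move_arm(
  steps=[
    [1, 0, 0, 0, 0],
    [1, 0, 0, 0, 0],
    [1, 0, 0, 0, 0],
    [1, 1, 1, 3, 0],
    [1, 2, 2, 6, 0],
    [1, 3, 3, 8, 0],
    [1, 4, 4, 10, 0],
    [1, 4, 4, 10, 0],
  ],
  force=40,
)

```text
time_s: 5.47
tcp_pos: [0.5176, 0.3972, 0.1387]
orientation: [0.821, 0.571, -0.002, 0.002]
ft_force: [-19.0, -21.4, 37.5]
finger_gap: 0.0183
```

```bash
python3 -c "
from h import *
go([.5134,.396,.1445],70)
d=grab('wrist','w5.png');grab('scene','s5.png')"
```

```text
t 5.47 tcp [0.5176 0.3972 0.1387] psi 69.6 tilt 0.38 gap 0.01826895788383671 F [-19.  -21.4  37.5] j7 0.11
shift [-2.6 -3.5 -5.8] roll -0.007
```

View pics/w5.png

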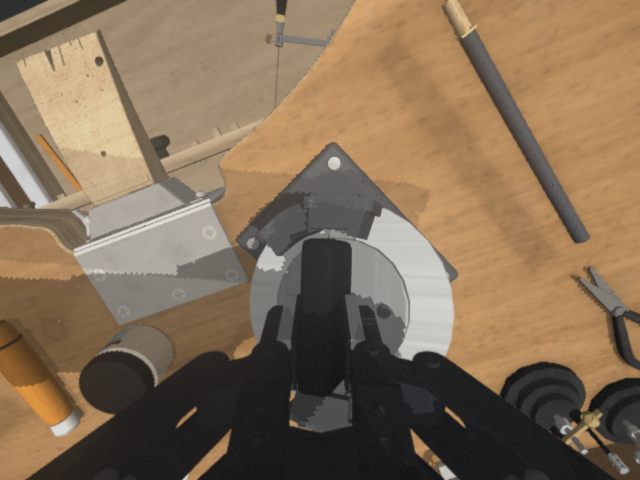

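```bash
python3 -c "
from pose import *
y0=np.cross(z,x0)
for th in range(0,141,10):
    t=np.radians(th);x=x0*np.cos(t)+y0*np.sin(t);y=np.cross(z,x)
    yaw=np.degrees(np.arctan2(x[1],x[0]));n=np.array([-np.sin(np.radians(yaw)),np.cos(np.radians(yaw)),0])
    print(th,round(yaw,1),'psi',round(yaw+90,1),'ytilt',round(np.degrees(np.arcsin(y[2])),1),'xtilt',round(np.degrees(np.arcsin(x[2])),1),'z.n',round(z@n,3))
"
```

```text
0 -20.3 psi 69.7 ytilt 19.0 xtilt 22.3 z.n -0.352
10 -9.9 psi 80.1 ytilt 14.8 xtilt 25.5 z.n -0.282
20 1.0 psi 91.0 ytilt 10.1 xtilt 27.9 z.n -0.199
30 12.2 psi 102.2 ytilt 5.3 xtilt 29.4 z.n -0.106
40 23.7 psi 113.7 ytilt 0.3 xtilt 30.0 z.n -0.006
50 35.2 psi 125.2 ytilt -4.7 xtilt 29.6 z.n 0.094
60 46.6 psi 136.6 ytilt -9.5 xtilt 28.1 z.n 0.188
70 57.5 psi 147.5 ytilt -14.2 xtilt 25.8 z.n 0.272
80 67.9 psi 157.9 ytilt -18.5 xtilt 22.7 z.n 0.344
90 77.8 psi 167.8 ytilt -22.3 xtilt 19.0 z.n 0.401
100 87.3 psi 177.3 ytilt -25.5 xtilt 14.8 z.n 0.445
110 96.4 psi 186.4 ytilt -27.9 xtilt 10.1 z.n 0.475
120 105.2 psi 195.2 ytilt -29.4 xtilt 5.3 z.n 0.493
130 113.9 psi 203.9 ytilt -30.0 xtilt 0.3 z.n 0.5
140 122.6 psi 212.6 ytilt -29.6 xtilt -4.7 z.n 0.495
```

View pics/s5.png

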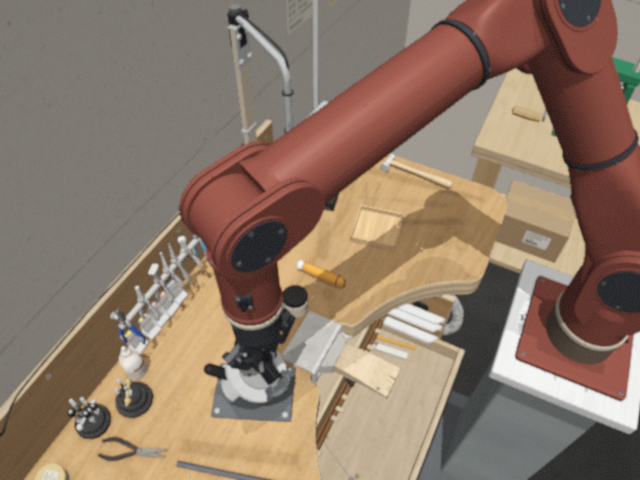

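Emit:
move_arm(
  steps=[
    [1, 1, 1, 2, -0.05],
    [1, 1, 1, 2, -0.1],
    [1, 1, 1, 2, -0.15],
    [1, 1, 1, 2, -0.2],
    [1, 1, 1, 2, -0.25],
    [1, 1, 1, 2, -0.3],
  ],
)

```text
time_s: 6.07
tcp_pos: [0.5174, 0.3969, 0.1393]
orientation: [0.726, 0.688, -0.004, 0.003]
ft_force: [-5.6, -9.2, 17.4]
finger_gap: 0.0174
```

```bash
python3 -c "
from h import *
go([.5134,.396,.1445],70)
d=grab('wrist','w6.png');print(env.read_state()['ft_torque'])"
```

```text
t 6.07 tcp [0.5174 0.3969 0.1393] psi 86.9 tilt 0.56 gap 0.01735182289352054 F [-5.6 -9.2 17.4] j7 0.38
shift [-1.2 -4.  -5.2] roll 0.295
[-2.84094444  2.72186668 -0.1606118 ]
```

View pics/w6.png

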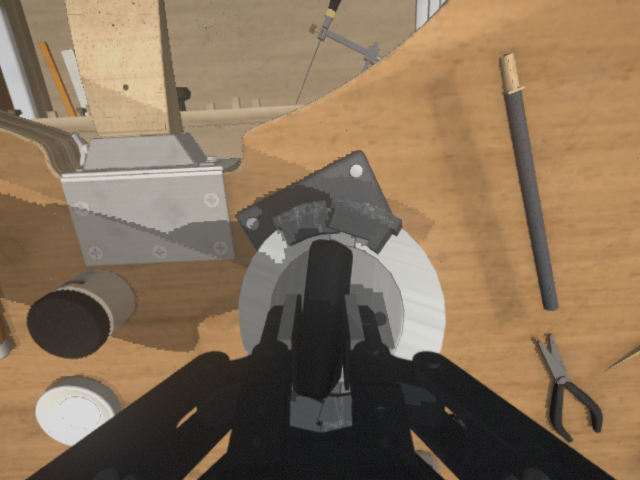

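Emit:
move_arm(
  steps=[
    [1, 1, 1, 2, -0.06],
    [1, 1, 1, 2, -0.12],
    [1, 1, 1, 2, -0.18],
    [1, 1, 1, 2, -0.24],
    [1, 1, 1, 2, -0.3],
    [1, 1, 1, 2, -0.36],
    [1, 1, 1, 2, -0.42],
  ],
)

```text
time_s: 6.7
tcp_pos: [0.5185, 0.3978, 0.139]
orientation: [0.564, 0.826, -0.004, 0.002]
ft_force: [-4.7, -5.3, 15.4]
finger_gap: 0.0158
```

```bash
python3 -c "
from h import *
go([.5134,.396,.1445],70)
d=grab('wrist','w7.png');print(env.read_state()['ft_torque'])"
```

```text
t 6.7 tcp [0.5185 0.3978 0.139 ] psi 111.3 tilt 0.56 gap 0.015774019841680757 F [-4.7 -5.3 15.4] j7 0.77
shift [ 0.1 -5.4 -5.5] roll 0.722
[-1.69592859  1.29379612 -0.21522111]
```

View pics/w7.png

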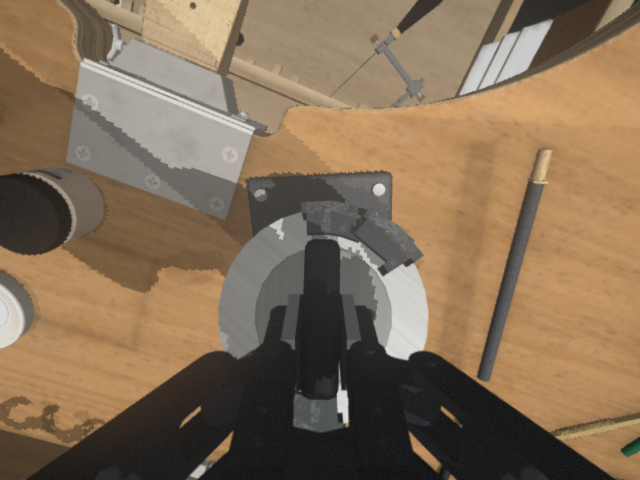

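Emit:
move_arm(
  steps=[
    [1, 0, 0, 1, -0.06],
    [1, 0, 0, 1, -0.12],
    [1, 0, 0, 1, -0.18],
    [1, 0, 0, 1, -0.24],
    [1, 0, 0, 1, -0.3],
    [1, 0, 0, 1, -0.36],
    [1, 0, 0, 1, -0.42],
    [1, 0, 0, 1, -0.48],
  ],
  force=20,
)

```text
time_s: 7.42
tcp_pos: [0.5176, 0.3948, 0.1388]
orientation: [0.349, 0.937, -0.008, 0.001]
ft_force: [-14.8, -19.8, 24.4]
finger_gap: 0.015
```

```bash
python3 -c "
from h import *
go([.5134,.396,.1445],158)
d=grab('wrist','w8.png');print(env.read_state()['ft_torque'])"
```

```text
t 7.42 tcp [0.5176 0.3948 0.1388] psi 139.2 tilt 0.98 gap 0.015046664023590365 F [-14.8 -19.8  24.4] j7 1.22
shift [ 3.9 -1.9 -5.7] roll -0.329
[-4.59483723  2.13359758 -1.23428231]
```

View pics/w8.png

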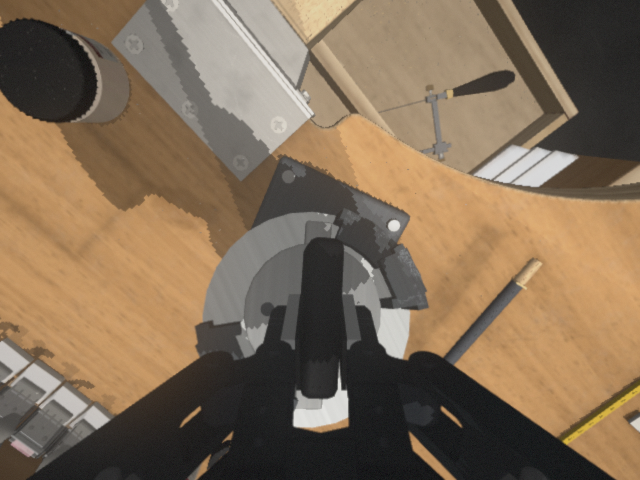

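Emit:
move_arm(
  steps=[
    [0.72, 0, 0, -2, 0],
    [0.72, 0, 0, -2, 0],
    [0.72, 0, 0, -2, 0],
  ],
)

```text
time_s: 7.72
tcp_pos: [0.5178, 0.3952, 0.1407]
orientation: [0.347, 0.938, -0.008, 0.001]
ft_force: [-1.2, 1.2, -0.4]
finger_gap: 0.0237
```

```bash
python3 -c "
from h import *
go([.5134,.396,.1445],158)
d=grab('wrist','w9.png');print(env.read_state()['ft_torque'])"
```

```text
t 7.72 tcp [0.5178 0.3952 0.1407] psi 139.4 tilt 0.93 gap 0.023657847088594006 F [-1.2  1.2 -0.4] j7 1.23
shift [ 3.8 -2.3 -3.8] roll -0.325
[ 0.12597362  0.13932732 -0.02402359]
```

View pics/w9.png

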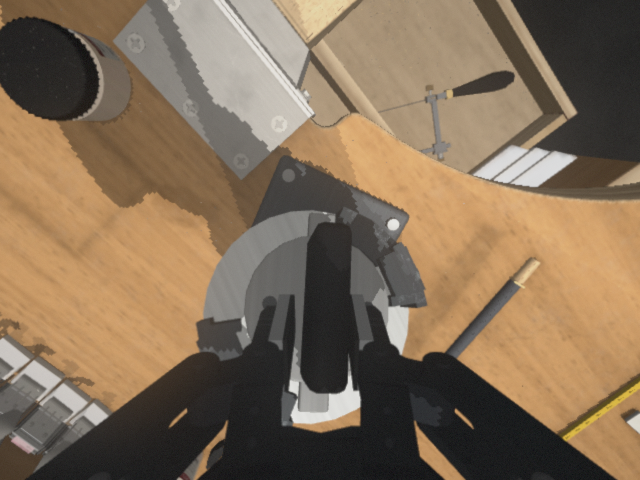

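Emit:
move_arm(
  steps=[
    [0.72, 1, 0, 0, -0.07],
    [0.72, 2, 1, 0, -0.14],
    [0.72, 2, 1, 0, -0.2],
    [0.72, 2, 1, 0, -0.26],
    [0.72, 2, 1, 0, -0.32],
    [0.72, 2, 1, 0, -0.38],
    [0.72, 2, 1, 0, -0.44],
    [0.72, 2, 1, 0, -0.48],
  ],
)

```text
time_s: 8.43
tcp_pos: [0.5182, 0.3966, 0.1404]
orientation: [0.113, 0.994, -0.008, -0.0]
ft_force: [2.2, -2.5, 3.4]
finger_gap: 0.0243
```

```bash
python3 -c "
from h import *
go([.517,.397,.1405],158)
d=grab('wrist','w10.png');print(env.read_state()['ft_torque'])"
```

```text
t 8.43 tcp [0.5182 0.3966 0.1404] psi 167.0 tilt 0.96 gap 0.02431409990250134 F [ 2.2 -2.5  3.4] j7 1.7
shift [ 1.3  0.1 -0.1] roll 0.157
[-0.42161325 -0.57249912 -0.2336332 ]
```

View pics/w10.png

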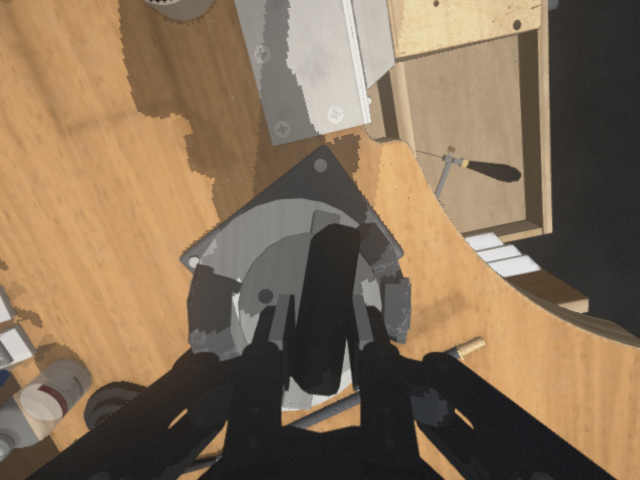

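Emit:
move_arm(
  steps=[
    [0.85, 0, 0, 0, 0.05],
    [1, 0, 0, 0, 0.05],
    [1, 0, 0, 0, 0.05],
    [1, 0, 0, 0, 0.05],
    [1, 0, 0, 0, 0.05],
  ],
  force=25,
)

```text
time_s: 8.9
tcp_pos: [0.5193, 0.3965, 0.1407]
orientation: [0.137, 0.99, -0.008, 0.001]
ft_force: [5.9, -2.3, 3.7]
finger_gap: 0.0186
```

```bash
python3 -c "
from h import *
go([.517,.397,.1405],158)
d=grab('wrist','w11.png');print(env.read_state()['ft_torque'])"
```

```text
t 8.9 tcp [0.5193 0.3965 0.1407] psi 164.2 tilt 0.93 gap 0.01863238572435955 F [ 5.9 -2.3  3.7] j7 1.65
shift [ 2.4 -0.1  0.2] roll 0.108
[-0.51358317 -1.47917628 -0.23014431]
```

View pics/w11.png

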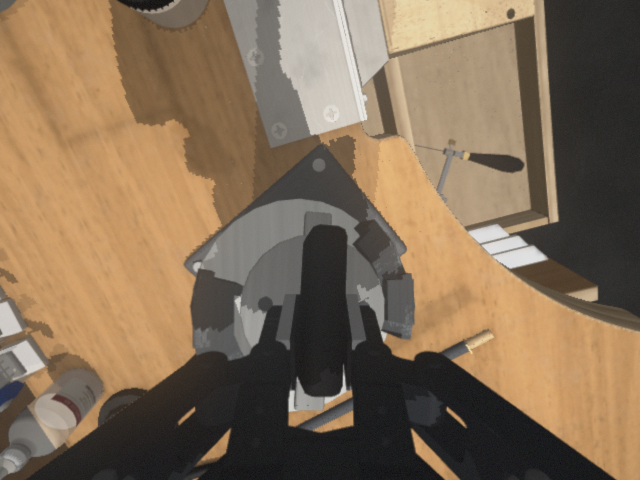

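Emit:
move_arm(
  steps=[
    [1, 2, -1, -4, 0],
    [1, 3, -3, -8, 0],
    [1, 5, -4, -12, 0],
    [1, 7, -6, -16, 0],
  ],
  force=30,
)

```text
time_s: 9.28
tcp_pos: [0.5098, 0.393, 0.1564]
orientation: [0.137, 0.991, -0.008, 0.0]
ft_force: [0.2, -0.0, -2.5]
finger_gap: 0.0157
```

```bash
python3 -c "
from h import *
go([.517,.397,.1405],158)
d=grab('wrist','w12.png');print(env.read_state()['ft_torque'])"
```

```text
t 9.28 tcp [0.5098 0.393  0.1564] psi 164.3 tilt 0.94 gap 0.01567712942043 F [ 0.2 -0.  -2.5] j7 1.66
shift [-5.8  6.1 15.8] roll 0.11
[ 0.10860031 -0.01913708 -0.01406095]
```

View pics/w12.png

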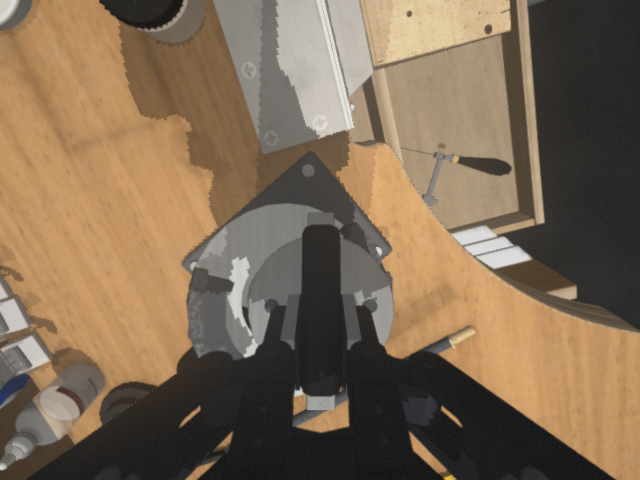

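```bash
python3 -c "
from h import *
go([.45,.37,.25],147);go([.45,.12,.25],147)"
```

```text
t 9.33 tcp [0.5096 0.3932 0.1575] psi 164.3 tilt 0.91 gap 0.015427431706011675 F [ 0.3  1.3 -0.2] j7 1.66
shift [ 50.8 -39.9 -92.1] roll 0.302
t 9.33 tcp [0.5096 0.3932 0.1575] psi 164.3 tilt 0.91 gap 0.015427431706011675 F [ 0.3  1.3 -0.2] j7 1.66
shift [ -16.9 -280.6  -88.1] roll 0.302
```

Emit:
move_arm(
  steps=[
    [1, 10, -8, -25, 0],
    [1, 18, -13, -45, 0],
    [1, 25, -20, -65, 0],
    [1, 35, -30, -80, 0.05],
    [1, 50, -40, -94, 0.1],
    [1, 52, -40, -94, 0.2],
    [1, 52, -40, -94, 0.3],
  ],
  force=40,
)

```text
time_s: 9.92
tcp_pos: [0.4473, 0.3708, 0.253]
orientation: [0.284, 0.959, -0.007, 0.003]
ft_force: [0.0, -0.4, -2.5]
finger_gap: 0.0153
```

```bash
python3 -c "
from h import *
go([.455,.12,.25],147);go([.455,-.05,.25],147);grab('wrist','w13.png')"
```

```text
t 9.92 tcp [0.4473 0.3708 0.253 ] psi 147.0 tilt 0.9 gap 0.015316136323074938 F [ 0.  -0.4 -2.5] j7 1.46
shift [-143.2 -206.     6.9] roll -0.001
t 9.92 tcp [0.4473 0.3708 0.253 ] psi 147.0 tilt 0.9 gap 0.015316136323074938 F [ 0.  -0.4 -2.5] j7 1.46
shift [-235.9 -348.5    9.6] roll -0.001
```

View pics/w13.png

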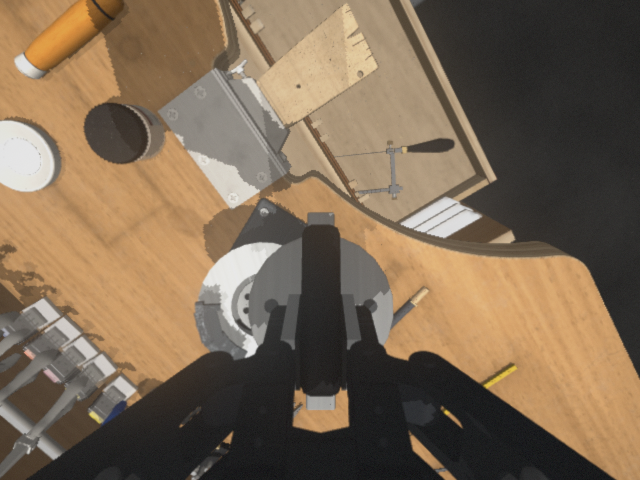

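Emit:
move_arm(
  steps=[
    [1, -205, -305, 8, 0],
    [1, -205, -305, 8, 0],
    [1, -205, -305, 8, 0],
    [1, -205, -305, 8, 0],
    [1, -205, -305, 8, 0],
    [1, -205, -305, 8, 0],
    [1, -205, -305, 8, 0],
    [1, -205, -305, 8, 0],
  ],
)

```text
time_s: 10.63
tcp_pos: [0.4494, 0.0355, 0.2505]
orientation: [0.287, 0.958, -0.008, 0.003]
ft_force: [1.7, 0.3, -2.7]
finger_gap: 0.0153
```

```bash
python3 -c "
from h import *
go([.455,-.05,.25],147);grab('wrist','w14.png');grab('scene','s14.png')
"
```

```text
t 10.63 tcp [0.4494 0.0355 0.2505] psi 146.7 tilt 1.01 gap 0.015288821731659982 F [ 1.7  0.3 -2.7] j7 2.46
shift [-51.6 -68.4   2. ] roll -0.006
```

View pics/w14.png

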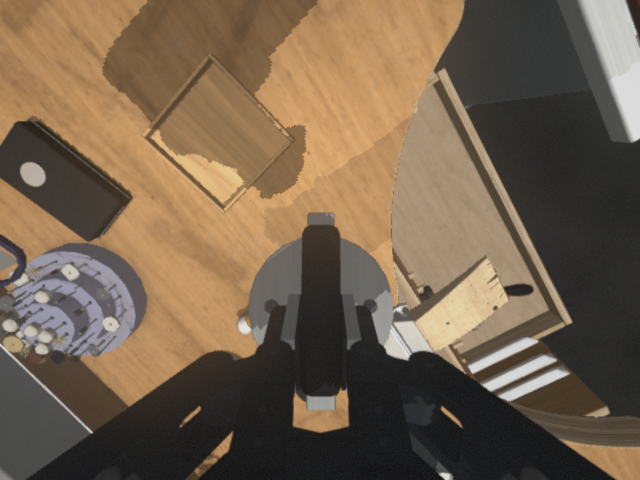

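View pics/s14.png

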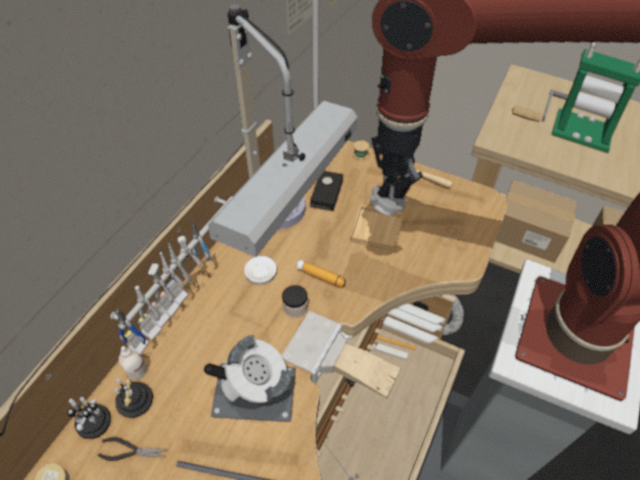

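```bash
python3 -c "
from h import *
import pickle
d=grab('wrist','w15.png');pickle.dump(d,open('w15.pkl','wb'))
c=np.array([onz(d,p,.018) for p in [(209,56),(293,138),(225,209),(146,136)]]);print(c.round(4),c.mean(0),np.linalg.norm(c-np.roll(c,1,0),axis=1))
a=cv2.imread('pics/w15.png')[200:420,240:400];cv2.imwrite('pics/w15z.png',cv2.resize(a,None,fx=2.7,fy=2.7,interpolation=cv2.INTER_CUBIC)*1)
g=cv2.convertScaleAbs(cv2.resize(a,None,fx=2.7,fy=2.7,interpolation=cv2.INTER_CUBIC),alpha=3);cv2.imwrite('pics/w15g.png',g)
"
```

```text
[[ 0.4586 -0.1463  0.018 ]
 [ 0.436  -0.0435  0.018 ]
 [ 0.538  -0.0247  0.018 ]
 [ 0.5565 -0.1262  0.018 ]] [ 0.49726446 -0.08518631  0.018     ] [0.09991727 0.10525347 0.10377589 0.10322427]
```

View pics/w15g.png

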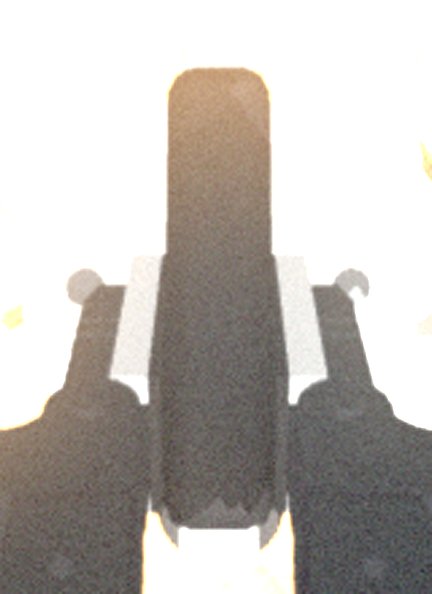

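```bash
python3 -c "
from h import *
import pickle
a=cv2.imread('pics/w15.png')[205:232,290:350];cv2.imwrite('pics/e1.png',cv2.resize(a,None,fx=8,fy=8))
a=cv2.imread('pics/w15.png')[385:420,290:350];cv2.imwrite('pics/e2.png',cv2.resize(a,None,fx=8,fy=8))
d=pickle.load(open('w15.pkl','rb'));Rm=R.from_quat(d['rotation']).as_matrix()
print('img-up dir world',-Rm[:,1],'optical',Rm[:,2])
obj=np.array([[48,7,-4],[48,-7,-4],[-48,7,-4],[-48,-7,-4],[34,8,30],[34,-8,30]])/1000
for sgn in (1,-1):
    # image: up end = sgn x ; 
    o=obj.copy(); o[:,0]*=1
    img=np.array([[307,212],[335,212],[307,410],[335,410],[302,226.5],[340.5,226.5]],float) 
    ok,rv,tv=cv2.solvePnP(o,img,K(d),np.array(d['D']),flags=cv2.SOLVEPNP_SQPNP)
    Rc=Rm@cv2.Rodrigues(rv)[0]; m=np.array(d['origin'])+Rm@tv[:,0]
    pr=cv2.projectPoints(o,rv,tv,K(d),np.array(d['D']))[0][:,0]
    print('x',Rc[:,0].round(3),'z',Rc[:,2].round(3),'mid',m.round(4),'res',(pr-img).round(1).tolist());break
s,p,Rt=st();print(p, 'mid in tool',(Rt.T@(m-p)*1000).round(1))
"
```

```text
img-up dir world [-0.52747075 -0.79020108 -0.31202061] optical [ 0.18302701  0.25294963 -0.95000926]
x [-0.495 -0.744 -0.448] z [-0.26  -0.365  0.894] mid [0.4507 0.0322 0.2306] res [[0.4, -0.0], [-0.4, -0.0], [-0.8, -0.0], [0.8, -0.0], [-0.1, 0.1], [0.1, 0.1]]
[0.44974648 0.03364614 0.25010679] mid in tool [-1.4 -0.4 19.5]
```

View pics/e1.png

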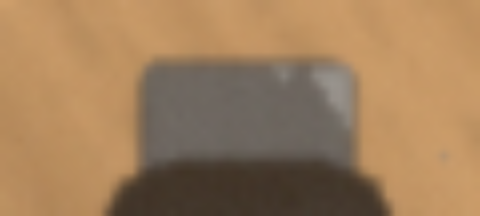

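View pics/e2.png

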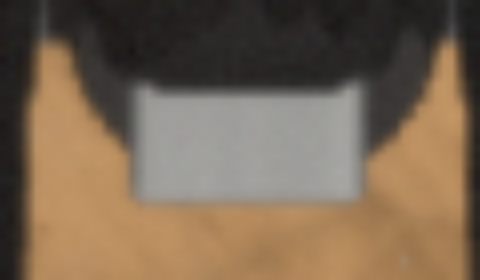

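```bash
python3 -c "
from h import *
go([.497,-.085,.22],57)"
```

```text
t 10.78 tcp [0.4497 0.0336 0.2501] psi 146.3 tilt 1.01 gap 0.015296391201576035 F [ 0.3  0.9 -2.1] j7 2.45
shift [-104.9  -71.9   32.1] roll 1.558
```

Emit:
move_arm(
  steps=[
    [1, 0, 0, 0, 0.1],
    [1, 0, 0, 0, 0.2],
    [1, 0, 0, 0, 0.32],
    [1, -15, -15, 0, 0.44],
    [1, -30, -30, 0, 0.56],
    [1, -45, -45, 0, 0.68],
    [1, -60, -60, 0, 0.8],
    [1, -80, -70, 0, 0.92],
  ],
)

```text
time_s: 11.45
tcp_pos: [0.4769, -0.0685, 0.2516]
orientation: [0.686, 0.728, -0.007, 0.006]
ft_force: [-0.7, 0.3, -1.4]
finger_gap: 0.0155
```

```bash
python3 -c "
from h import *
go([.497,-.085,.20],57)"
```

```text
t 11.45 tcp [ 0.4769 -0.0685  0.2516] psi 93.4 tilt 1.05 gap 0.015516604577400674 F [-0.7  0.3 -1.4] j7 1.64
shift [-16.7  19.2  51.9] roll 0.636
```

Emit:
move_arm(
  steps=[
    [1, -8, 10, 0, 0.1],
    [1, -17, 19, 10, 0.22],
    [1, -17, 19, 25, 0.34],
    [1, -17, 19, 40, 0.46],
    [1, -17, 19, 60, 0.56],
    [1, -17, 19, 80, 0.63],
    [1, -17, 19, 100, 0.63],
    [1, -17, 19, 100, 0.63],
  ],
)

```text
time_s: 12.12
tcp_pos: [0.4946, -0.0845, 0.1483]
orientation: [0.876, 0.482, -0.007, 0.005]
ft_force: [-1.0, -0.6, -2.3]
finger_gap: 0.0155
```

```bash
python3 -c "
from h import *
go([.497,-.085,.065],57);grab('wrist','w16.png');grab('scene','s16.png')"
```

```text
t 12.12 tcp [ 0.4946 -0.0845  0.1483] psi 57.6 tilt 0.99 gap 0.015512219159054867 F [-1.  -0.6 -2.3] j7 0.89
shift [ 2.3  2.1 83.3] roll 0.01
```

View pics/w16.png

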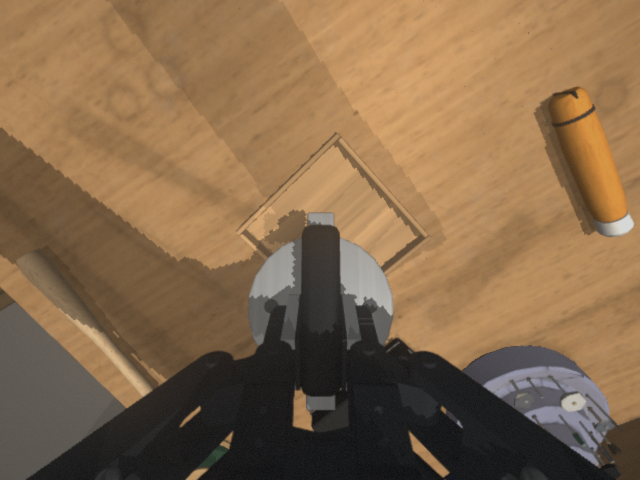

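View pics/s16.png

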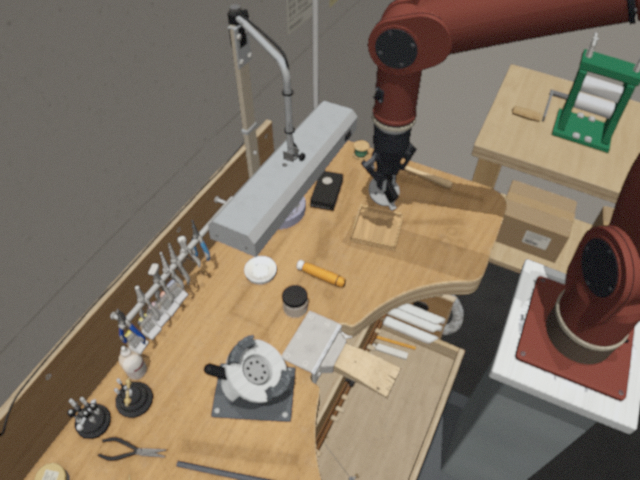

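Emit:
move_arm(
  steps=[
    [1, 2, 2, 25, 0],
    [1, 2, 2, 45, 0],
    [1, 2, 2, 60, 0],
    [1, 2, 2, 70, 0],
    [1, 2, 2, 76, 0],
    [1, 2, 2, 80, 0],
    [1, 2, 2, 82, 0],
    [1, 2, 2, 82, 0],
  ],
)

```text
time_s: 12.88
tcp_pos: [0.4995, -0.0855, 0.0703]
orientation: [0.876, 0.482, -0.005, 0.007]
ft_force: [-0.3, 0.6, -2.7]
finger_gap: 0.0154
```

```bash
python3 -c "
from h import *
go([.497,-.085,.062],57);grab('wrist','w17.png')"
```

```text
t 12.88 tcp [ 0.4995 -0.0855  0.0703] psi 57.6 tilt 0.97 gap 0.015418891053592952 F [-0.3  0.6 -2.7] j7 0.79
shift [-0.8 -2.4  8.3] roll 0.01
```

View pics/w17.png

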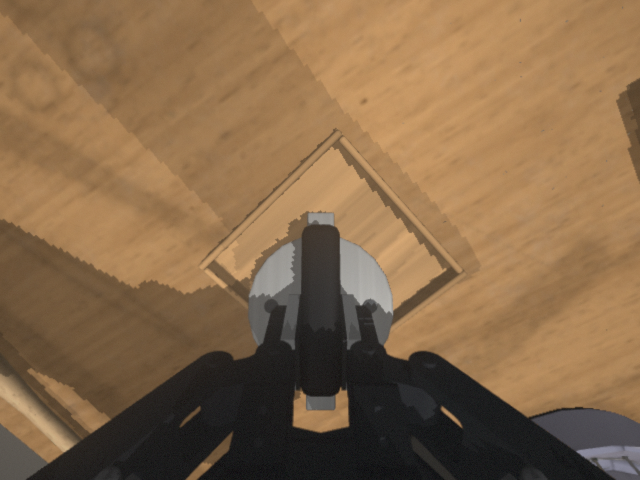

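Free hanging, weight −2.7 N. Lower until contact, with a lighter grip so the cover can swivel.

Emit:
move_arm(
  steps=[
    [1, 0, -1, 3, 0],
    [1, 0, -1, 6, 0],
    [1, 0, -1, 8, 0],
    [1, 0, -1, 10, 0],
    [1, 0, -1, 12, 0],
    [1, 0, -1, 14, 0],
  ],
  force=20,
)

```text
time_s: 13.43
tcp_pos: [0.5, -0.0856, 0.058]
orientation: [0.876, 0.481, -0.005, 0.008]
ft_force: [-6.2, -2.7, 28.6]
finger_gap: 0.0155
```

```bash
python3 -c "
from h import *
go([.497,-.085,.055],57);grab('wrist','w18.png')"
```

```text
t 13.43 tcp [ 0.5    -0.0856  0.058 ] psi 57.6 tilt 1.06 gap 0.015464143069690062 F [-6.2 -2.7 28.6] j7 0.77
shift [-1.  -2.9  3. ] roll 0.01
```

View pics/w18.png

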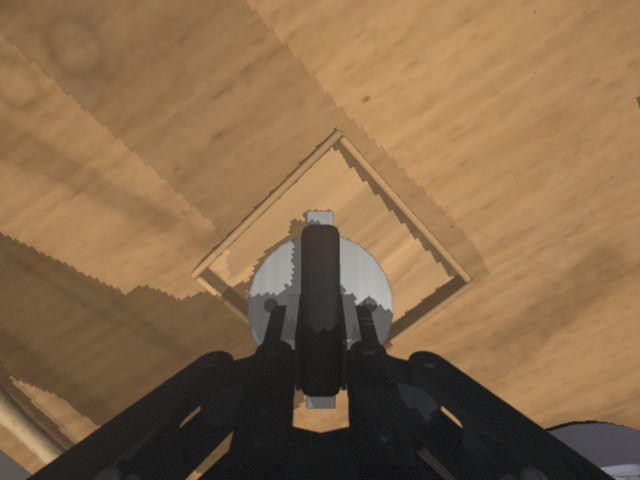

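Emit:
move_arm(
  steps=[
    [1, 0, 0, -1, 0],
    [1, 0, 0, -1, 0],
    [0.82, 0, 0, -1, 0],
    [0.8, 0, 0, -1, 0],
    [0.78, 0, 0, -1, 0],
    [0.76, 0, 0, -1, 0],
    [0.72, 0, 0, -1, 0],
    [0.72, 0, 0, -1, 0],
  ],
)

```text
time_s: 14.15
tcp_pos: [0.5001, -0.0857, 0.059]
orientation: [0.876, 0.481, -0.005, 0.008]
ft_force: [-0.3, 0.7, -0.4]
finger_gap: 0.0241
```

```bash
python3 -c "
from h import *
go([.497,-.085,.055],57);grab('wrist','w19.png')"
```

```text
t 14.15 tcp [ 0.5001 -0.0857  0.059 ] psi 57.6 tilt 1.07 gap 0.02405977672212372 F [-0.3  0.7 -0.4] j7 0.77
shift [-1. -3.  4.] roll 0.01
```

View pics/w19.png

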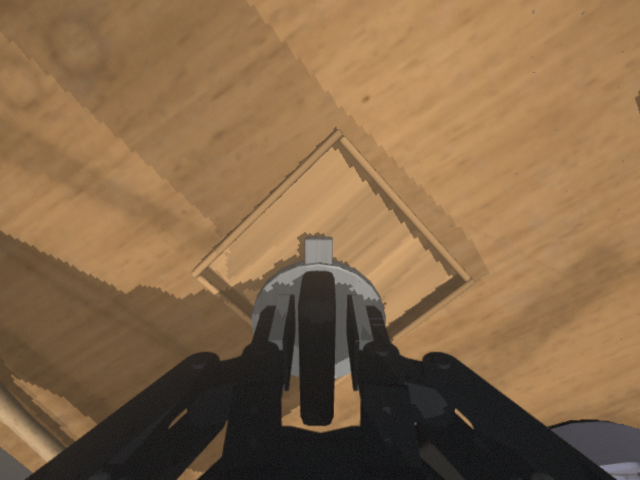

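Emit:
move_arm(
  steps=[
    [0.5, 0, 0, 0, 0],
    [0.5, 0, 0, 0, 0],
    [0.5, 0, 0, -20, 0],
    [0.4, 0, 0, -50, 0],
    [0.4, 0, 0, -80, 0],
    [0.4, 0, 0, -110, 0],
    [0.4, 0, 0, -130, 0],
    [0.4, 0, 0, -130, 0],
  ],
)

```text
time_s: 14.87
tcp_pos: [0.5024, -0.0831, 0.1932]
orientation: [0.876, 0.481, -0.003, 0.01]
ft_force: [0.7, 0.8, 0.5]
finger_gap: 0.0512
```

```bash
python3 -c "
from h import *
import pickle
go([.44,-.02,.2],57);d=grab('wrist','w20.png');pickle.dump(d,open('w20.pkl','wb'));grab('scene','s20.png')"
```

```text
t 14.87 tcp [ 0.5024 -0.0831  0.1932] psi 57.6 tilt 1.23 gap 0.05117837945110707 F [0.7 0.8 0.5] j7 0.92
shift [ 19.7 -86.4  -8.4] roll 0.01
```

View pics/w20.png

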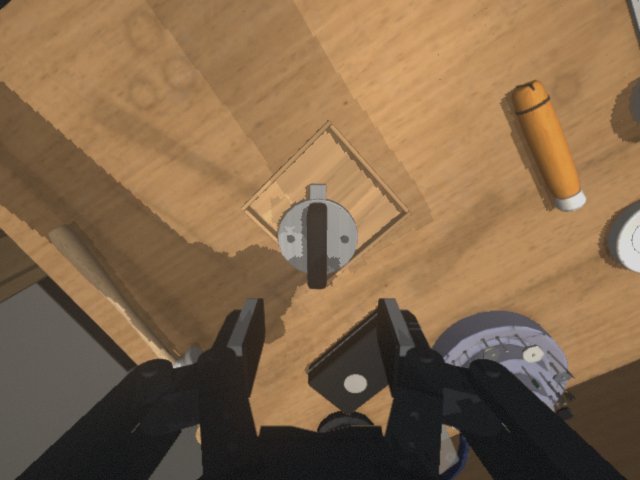

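View pics/s20.png

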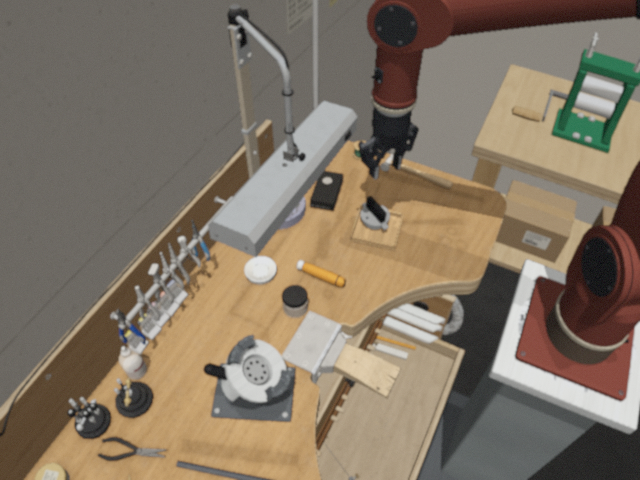

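```bash
python3 -c "
from h import *
import pickle
d=pickle.load(open('w20.pkl','rb'))
im=cv2.imread('pics/w20.png')[115:305,230:425];cv2.imwrite('pics/w20z.png',cv2.resize(im,None,fx=3.1,fy=3.1,interpolation=cv2.INTER_CUBIC))
c=np.array([onz(d,p,.018) for p in [(329,124),(408,211),(247,209)]]);print(c.round(4)); cc=(c[1]+c[2])/2;print('tray',cc)
for p in [(290,239),(345,239)]: print(onz(d,p,.030))
r=(onz(d,(290,239),.03)+onz(d,(345,239),.03))/2;print('disc',r,np.linalg.norm((r-cc)[:2]))
t=grab('top','t20.png')
im=cv2.imread('pics/t20.png')[235:325,340:440];cv2.imwrite('pics/t20z.png',cv2.resize(im,None,fx=6,fy=6,interpolation=cv2.INTER_CUBIC))
"
```

```text
[[ 0.4403 -0.0372  0.018 ]
 [ 0.5407 -0.0167  0.018 ]
 [ 0.4623 -0.1377  0.018 ]]
tray [ 0.50146271 -0.07721149  0.018     ]
[ 0.50355446 -0.11764591  0.03      ]
[ 0.52952959 -0.07627746  0.03      ]
disc [ 0.51654202 -0.09696168  0.03      ] 0.024848664489292443
```

View pics/w20z.png

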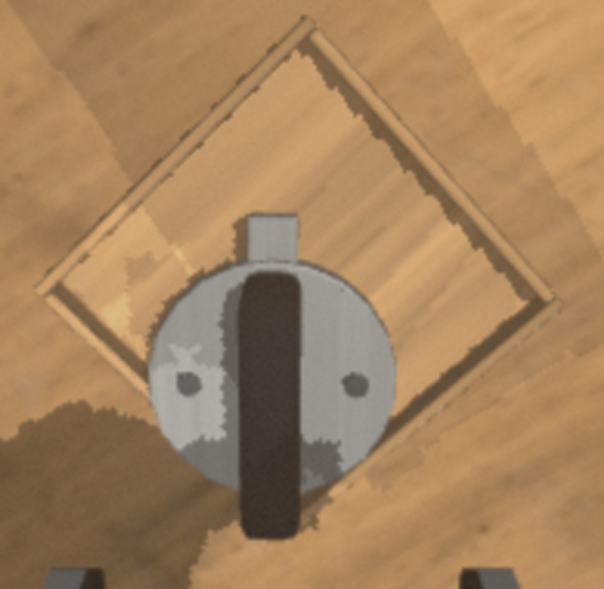

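View pics/t20z.png

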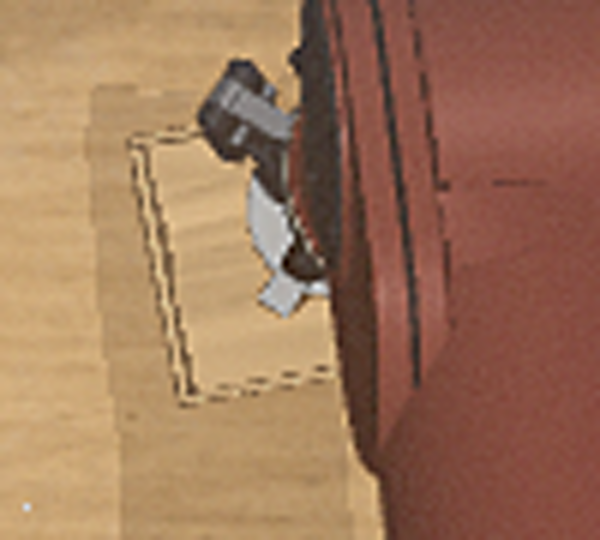

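```bash
python3 -c "
from h import *
im=cv2.imread('pics/s20.png')[185:255,340:420];cv2.imwrite('pics/s20z.png',cv2.resize(im,None,fx=7,fy=7,interpolation=cv2.INTER_CUBIC))
import pickle
d=pickle.load(open('w20.pkl','rb'))
# expected pixels if flat at disc centre c, bar dir from ear
c=np.array([.5165,-.097,.034]);x=onz(d,(319,185),.030)-c;x[2]=0;print('ear r',np.linalg.norm(x));x/=np.linalg.norm(x);y=np.cross([0,0,1],x)
print(proj(d,[c+.034*x*a+.008*y*b+np.array([0,0,.03]) for a in(1,-1) for b in (1,-1)]+[c+.048*x+.007*y*b+[0,0,-.004] for b in(1,-1)]).round(1))
"
```

```text
ear r 0.04830769864244088
[[307.1 212.1]
 [328.1 212.8]
 [305.7 291.1]
 [324.9 291.8]
 [310.7 185.1]
 [327.3 185.6]]
```

View pics/s20z.png

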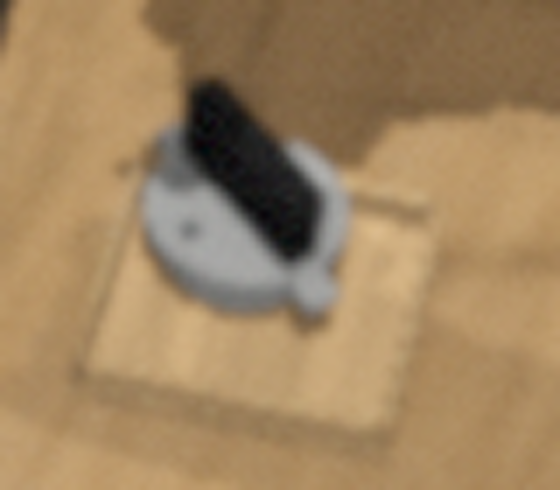

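```bash
python3 -c "
from h import *
import pickle
d=pickle.load(open('w20.pkl','rb'))
c=np.array([.5165,-.097,.034]);x=onz(d,(319,185),.030)-c;x[2]=0;x/=np.linalg.norm(x);print(x)
for b in (-.1,0,.1):
  X=x*np.cos(b)+np.array([0,0,np.sin(b)]);Z=-x*np.sin(b)+np.array([0,0,np.cos(b)])
  print(b,proj(d,[c+.034*X*a+Z*h for a in(1,-1) for h in (.03,-.004)]+[c+.048*X-.004*Z]).round(1)[:,1], proj(d,[c+.036*X-.004*Z,c-.036*X-.004*Z])[:,1].round(1))
"
```

```text
[-0.82695944  0.56226158  0.        ]
-0.1 [207.7 201.3 290.  275.5 185. ] [199.  277.6]
0 [212.4 201.6 291.5 273.6 185.4] [199.3 275.6]
0.1 [217.6 202.3 292.4 271.5 186.3] [200.1 273.3]
```

Emit:
move_arm(
  steps=[
    [0.4, -2, 8, 30, 0],
    [0.4, -4, 16, 60, 0],
    [0.4, -4, 19, 90, 0],
    [0.4, -4, 19, 115, 0],
    [0.4, -4, 19, 130, 0],
    [0.4, -4, 19, 140, 0],
    [0.4, -4, 19, 141, 0],
  ],
)

```text
time_s: 15.6
tcp_pos: [0.5123, -0.0992, 0.0459]
orientation: [0.876, 0.482, -0.006, 0.007]
ft_force: [-0.7, 0.0, 0.2]
finger_gap: 0.0511
```

```bash
python3 -c "
from h import *
go([.516,-.097,.05],57);grab('wrist','w21.png')"
```

```text
t 15.6 tcp [ 0.5123 -0.0992  0.0459] psi 57.6 tilt 1.04 gap 0.05108038566972155 F [-0.7  0.   0.2] j7 0.76
shift [ 3.8  2.  -4.2] roll 0.01
```

View pics/w21.png

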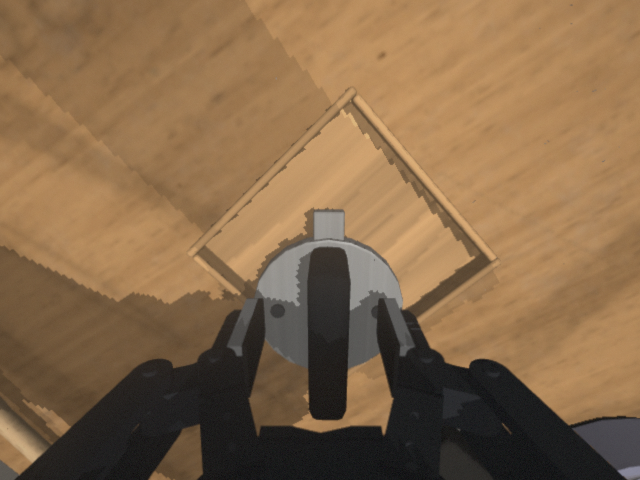

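Emit:
move_arm(
  steps=[
    [0.6, 2, 0, -3, 0],
    [0.8, 2, 0, -3, 0],
    [1, 2, 0, -3, 0],
    [1, 2, 0, -3, 0],
    [1, 2, 0, -5, 0],
    [1, 4, -5, -7, 0],
    [1, 7, -12, -7, 0],
    [1, 10, -20, -7, 0],
  ],
  force=25,
)

```text
time_s: 16.32
tcp_pos: [0.5011, -0.0795, 0.0539]
orientation: [0.876, 0.481, -0.005, 0.007]
ft_force: [0.1, -0.0, -1.6]
finger_gap: 0.0155
```

```bash
python3 -c "
from h import *
go([.50,-.08,.05],57);grab('wrist','w22.png')"
```

```text
t 16.32 tcp [ 0.5011 -0.0795  0.0539] psi 57.5 tilt 1.05 gap 0.015511209651135978 F [ 0.1 -0.  -1.6] j7 0.75
shift [-1.  -0.7  3.9] roll 0.01
```

View pics/w22.png

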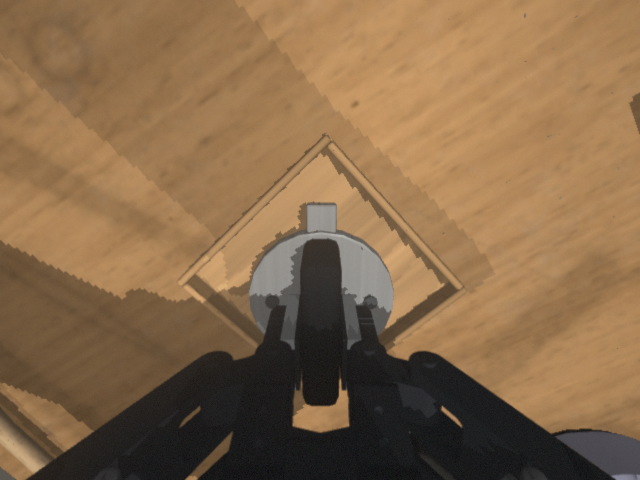

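Emit:
move_arm(
  steps=[
    [1, 0, -3, 1, 0],
    [1, 0, -4, 2, 0],
    [1, 0, -4, 4, 0],
    [1, 0, -4, 5, 0],
    [0.82, 0, -4, 4, 0],
    [0.78, 0, -4, 4, 0],
    [0.72, 0, -4, 4, 0],
    [0.6, 0, -4, 4, 0],
  ],
  force=20,
)

```text
time_s: 17.03
tcp_pos: [0.4965, -0.0756, 0.0496]
orientation: [0.876, 0.482, -0.006, 0.007]
ft_force: [0.6, -0.2, -0.2]
finger_gap: 0.0337
```

Emit:
move_arm(
  steps=[
    [0.5, 0, 0, 0, 0],
    [0.5, 0, 0, 0, 0],
    [0.5, 0, 0, -20, 0],
    [0.4, 0, 0, -50, 0],
    [0.4, 0, 0, -80, 0],
    [0.4, 0, 0, -110, 0],
    [0.4, 0, 0, -140, 0],
    [0.4, 0, 0, -150, 0],
  ],
)

```text
time_s: 17.7
tcp_pos: [0.4987, -0.0726, 0.2035]
orientation: [0.876, 0.482, -0.004, 0.009]
ft_force: [1.5, 0.6, -0.5]
finger_gap: 0.0513
```

```bash
python3 -c "
from h import *
import pickle
go([.42,.05,.25],57);d=grab('wrist','w23.png');pickle.dump(d,open('w23.pkl','wb'))"
```

```text
t 17.7 tcp [ 0.4987 -0.0726  0.2035] psi 57.7 tilt 1.1 gap 0.05126768074484513 F [ 1.5  0.6 -0.5] j7 0.92
shift [  60.9 -131.5  -49. ] roll 0.012
```

View pics/w23.png

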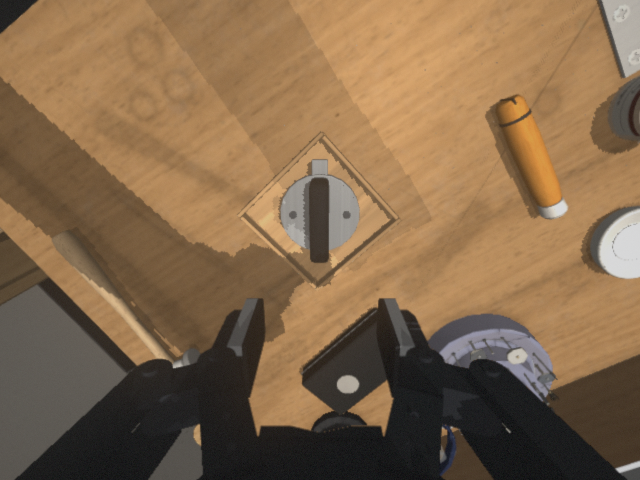

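Emit:
move_arm(
  steps=[
    [0.4, 30, -60, -25, 0],
    [0.4, 60, -100, -50, 0],
    [0.4, 100, -130, -50, 0],
    [0.4, 140, -130, -50, 0],
    [0.4, 170, -130, -50, 0],
    [0.4, 170, -130, -50, 0],
    [0.4, 170, -130, -50, 0],
    [0.4, 170, -130, -50, 0],
  ],
)

```text
time_s: 18.42
tcp_pos: [0.4794, 0.1433, 0.2484]
orientation: [0.875, 0.484, -0.004, 0.008]
ft_force: [0.5, -0.2, -0.5]
finger_gap: 0.0511
```

```bash
python3 -c "
from h import *
import pickle
d=pickle.load(open('w23.pkl','rb'))
c=np.array([onz(d,p,.018) for p in [(321,132),(398,217),(317,287),(241,215)]]).mean(0)
r=(onz(d,(292.5,214.5),.03)+onz(d,(346.5,214.5),.03))/2;print('tray',c.round(4),'disc',r.round(4),np.linalg.norm((r-c)[:2]))
t=grab('top','t24.png');s=grab('scene','s24.png')
im=np.hstack([cv2.resize(cv2.imread('pics/t24.png')[240:315,350:430],(400,375),interpolation=cv2.INTER_CUBIC),cv2.resize(cv2.imread('pics/s24.png')[185:260,340:420],(400,375),interpolation=cv2.INTER_CUBIC)]);cv2.imwrite('pics/f.png',im)
print(st()[1],st()[0]['dq'].round(3))"
```

```text
tray [ 0.5    -0.0773  0.018 ] disc [ 0.4964 -0.0743  0.03  ] 0.004704519650289177
[0.47957951 0.14048083 0.24841892] [ 0.025 -0.018  0.008  0.002 -0.002  0.001  0.001]
```

View pics/f.png

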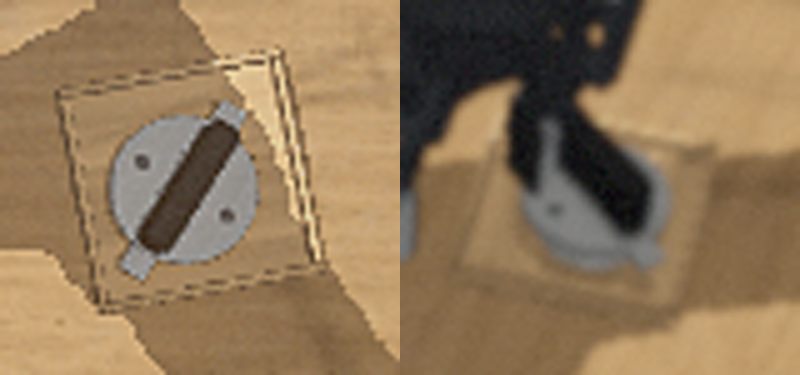

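View pics/t24.png

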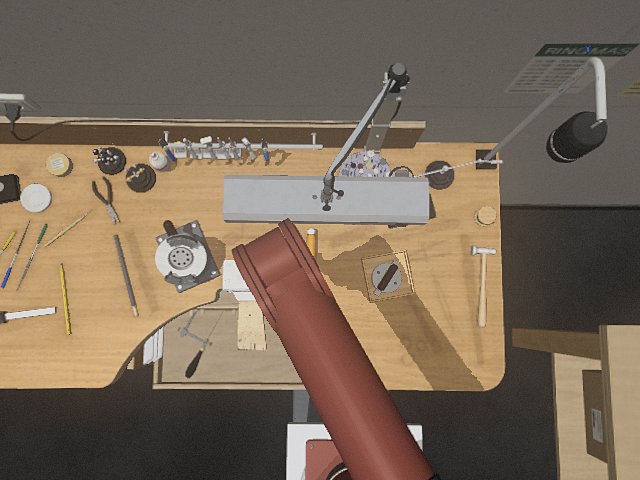

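Top view: the cover is centred in the tray at about (388,278) with both ears equally visible. It sits flat, the bystanders are unmoved, and the arm is clear.

```bash
python3 -c "
from h import *
print(env.job_done())"
```

```text
the job is handed in; nothing more can be done
None
```

I opened the pot and put the cover in the tray. It stands flat on its hub with the grip bar up, and it is released. I handed the job in with about 18.5 s on the clock; no verdict was reported.

- **Removal:** I gripped the bar with the tool vertical and pressed the cover about 8 mm down along the tube. I then turned it about 80–85° anticlockwise, loosening the grip for the last part, and lifted it out along the axis.
- **Placing:** The cover hung about 24° tilted in the jaws, so I set its hub edge on the tray floor and let it settle flat. It came to rest about 25 mm off centre. I gripped it again, moved it to the middle and released it.
- **Last checks:**
  - The cover's middle was about 5 mm from the tray's centre in the wrist picture, and it looks centred and flat from above.
  - In the last pictures the bystanders in view are where they were. The arm hid the jar and part of the ring clamp from the top camera, and I did not measure any of them.
  - The arm was clear of everything, and the wrist forces I saw peaked at about 47 N.
- **Disagreements:**
  - Wrist-camera fixes of the tray centre differed by up to about 8 mm between views, so I judged centring only within a single picture.
  - My tilt check, made before re-centring, was coarse and only along the bar. The final flatness is judged by eye.

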